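# Hang the counter paddle on the hook inside the low cubby

## Robot

A 7-joint arm with a two-finger parallel gripper is mounted at the origin on the work surface. World frame = base frame: x ahead of the robot, y to its left, z up, the work surface at z = 0. Lengths are in m, angles in rad, forces in N, time in s.
With the tool pointing down it reaches from about 0.425 to 0.925 m from the base axis. Payload 6.8 kg.
Tool frame: the origin (TCP) lies at the centre of the arm's flange, where the gripper is bolted on; the fingertips stand 173 mm ahead of it and the grasp point (between the pads) lies 155 mm ahead of it (finger_overhang is the distance from the TCP to the fingertips, in m); y points along the fingers, z is the direction in which the jaws open and shut, and the axes are right-handed (so a half turn about y gives the same grasp; the last joint's range is limited). The gripper opens to 85 mm and grips with 20 to 120 N. Pads are 22 mm wide; open, the fingers measure 114 mm over their backs; the gripper's body (76 mm by 85 mm) begins 54 mm behind the grasp point. The pads swing forward as they close: fully open they stand 13 mm farther back than shut.
Start: joints at [-1.235, 0.477, 0.022, 1.555, -0.011, 1.109, -0.083], TCP at [0.29, 0.61, 0.405] pointing down, gripper open.
Joint ranges: [-2.96, 2.96], [-0.34, 2.1], [-1.41, 1.46], [0.24, 2.44], [-1.37, 4.51], [0.17, 1.92], [-2.96, 2.96]. Speed limits (rad/s): [2.39, 2.39, 3.14, 3.14, 3.14, 3.14, 3.14].

## Interface

Orientations are given as a rotation vector (axis times angle).
In Python, from bench import get_obs, grab_frame, hand_in, finger_overhang gives the robot as it stands. The module is installed in compiled form; this text tells all that it offers.
- The arm moves only by the shell command python3 -m jog 'ROWS' [FORCE]. ROWS is JSON, a list of rows, each a list of 3 entries, a list of its own where there are three numbers: the shift along the tool's x, y, z in cm, then the turn about the tool's y in rad, then the gripper command: -1 is fully open, 1 is shut, values between are in proportion. In form: [[[x, y, z], twist, gripper], ...]. A call has 1 to 10 rows; each row is the pose to reach, as a shift and turn from the pose commanded when the call began, along the tool's axes at that moment; what a row does not reach only later rows make up. A row lasts 1/8 s, in which the tool goes at most 62.5 mm and 10.7 degrees, less where a joint would pass 70% of its speed; a pose out of reach is approached as far as the arm can. A call with a gripper value outside its range is refused whole. The fingers move at their own pace and stop on an object; FORCE is the grip in N (left out, the last holds). Time passes only in rows, so rows that repeat a pose let the fingers close. It gives the time, the measured TCP pose, the force and the opening at its end, in the units of the state.
- get_obs(): the state, without advancing time (a new reading comes with each control period).
- grab_frame(name): name is "scene" or "top" or "wrist"; returns a dict with "image" (480x640x3 uint8, blue, green, red), "fx", "fy", "cx", "cy" (pixels), "origin" and "rotation" of the camera in the world. Camera axes: x right, y up, looking along -z (the intrinsics and any distortion apply to the point x, -y, -z); pixel columns grow to the right and rows downward; lengths in m; the calibration is good to about 2 mm. A picture is of the moment at which its call begins. There is no depth.
- hand_in(): hands the job in, once; it reports no verdict.
The state is a dict: "clock": time; "joints": joint angles; "qvel": joint speeds; "tau": joint torques, N m; "tcp_pos": TCP position; "orientation": TCP orientation; "contact_force": force on the tool from outside, world axes, zero at the start; "moment": the same for the moment, N m; "grip_width": finger opening in m.
Only numpy, scipy, OpenCV 4.12 (cv2) and the standard library are available. Lean on these libraries where they do the work, as an engineer would, in place of code of your own. Each camera call takes 0.05 s, during which the arm holds its last target.

## Task

Pick up the blue counter paddle by its black handle and hang it by its rectangular hole on the red hook deep inside the low cubby, tilting it so that its head clears the roof; leave it hanging still and head up on the hook alone. Feel your way gently: never press hard on the cubby or its hook with the paddle or the gripper, and leave the dial, bowl and rooks where they are.

Things in the scene. Friction and masses are not known exactly. Their poses are not given: they have to be found in the camera images.
- paddle: Blue flat paddle, black handle, 215 mm long, about 140 g, lying flat on the flap. Origin: underside, below the middle of the handle; x runs along it to the head, y across, z up. Handle block 60 x 24 wide x 28 high (x -30 to 30, z 0 to 28). Neck 30 wide, 6 thick, to x = 129; head 62 wide, 6 thick, x 129 to 185.
- paddle_grip (a point): Where to grip the handle: origin of the paddle plus 16 mm in z. Free space all round.
- paddle_eye (a point): Centre of the paddle's hanging eye, mid thickness: (140, 0, 3) in the paddle's frame. The eye is a hole right through the head, 22 long (x 129 to 151) and 15 wide (y); 34 mm of solid blade lies beyond it.
- paddle_head (a point): Middle of the far end of the paddle's head (185, 0, 3 in the paddle's frame).
- cubby: Fixed birch cubby, 200 deep, 300 wide, 283 high, no back. Origin: centre of underside; x points inwards from the open mouth, y to the left seen from the mouth, z up. Roof of slats along x with 16 mm gaps, underside at z = 257, from x = -85 to 100. Mouth between posts at y = -128 and 128. A batten across the back (x 84 to 100, z 193 to 227) with a clamp plate (front x = 78) carries the hook.
- hook_nominal (a point): Middle of the hook's adjusting range, (0, 0, 210) in the cubby's frame; NOT the hook itself. The hook was clamped by hand: its upright stands up to 30 mm to either side (cubby y) and up to 12 mm further in or out (cubby x) of this point. That offset is not measured: find it by touch or sight. Its height is true.
- roof_edge (a point): Middle of the front edge of the roof's underside, (-85, 0, 257) in the cubby's frame. The hook below the roof: red rigid round rod, 7 mm; a level shank, axis at z = 210, comes from the batten towards the mouth and turns straight up at its end; the upright's rounded top is at z = 229.5, 27.5 below the roof. Low behind it stands a board with a felt pad (face x = 35, z 30 to 110) that stops the swing.
- dial: Bystander: aluminium score dial, 100 across, with black knob, 38 high, loose. Origin: centre of its underside.
- bowl: Bystander: white ceramic dice bowl, 110 across, 45 high, loose. Origin: centre of its underside.
- rook_a: Bystander: black rook, 34 across, 65 high, loose. Origin: centre of its underside.
- rook_b: Bystander: the second black rook, the same. Origin: centre of its underside.

How it is judged:
By the outcome, as a careful person would: the job done as asked, in the order asked, and still so for the second after the job is handed in, with the robot touching nothing.
It also fails if it takes over 72 s, if anything falls off the work surface, if the arm or the gripper's body presses on something with over 40 N, if the wrist force passes 120 N, or if a joint passes its speed limit or range.

## Working session

There is one attempt and no reset: what is moved stays moved. The work goes in short steps, Python scripts to look and compute and a shell command to move; the robot and the scene stay as the last step left them, time stands still between calls to the robot, and variables do not carry over. Pictures are saved under pics/ and viewed, and the job is handed in when it is done.

```bash
ls; mkdir -p pics; python3 - <<'E'
from bench import *
import cv2
o=get_obs()
for k,v in o.items(): print(k,v)
print(finger_overhang)
for n in ["scene","top","wrist"]:
    f=grab_frame(n); cv2.imwrite(f"pics/{n}0.png",f["image"]); print(n,f["fx"],f["fy"],f["cx"],f["cy"],f["origin"],f["rotation"],[k for k in f])
E
```

```text
pics
clock 0.0
joints [-1.23512464  0.47782003  0.02233999  1.55649299 -0.01153933  1.10932612
 -0.08309165]
qvel [ 0.00046983 -0.00067414  0.00017618 -0.00079114 -0.0009253   0.00041747
 -0.00147461]
tau [-2.20431052e-04 -5.96464348e+01  1.60801761e+00 -2.81190097e+01
  1.25551698e-02  9.44919360e-03  3.43321540e-05]
tcp_pos [0.28967336 0.60935874 0.40369452]
orientation [-1.54453592  0.34834982 -0.34785151]
contact_force [-0.49377618 -0.00820347 -0.15664203]
moment [ 0.07589891  0.03017707 -0.02519703]
grip_width 0.08508112448961425
0.1734
scene 434.6215980028513 434.6215980028513 317.7781963382228 238.1577822784141 [1.32401019 0.28357977 0.84009323] [0.55993275 0.87201663 1.82112169] ['image', 'fx', 'fy', 'cx', 'cy', 'origin', 'rotation']
top 460.16097237238165 460.16097237238165 327.1567861095816 233.6952979734782 [ 0.34061308 -0.04251579  1.46943799] [ 0.12914612 -0.16776153 -1.56071634] ['image', 'fx', 'fy', 'cx', 'cy', 'origin', 'rotation']
wrist 400.9341677487741 400.9341677487741 317.8423484463576 245.36805666760023 [0.23011136 0.63804719 0.37219024] [-0.23680015 -0.14785844  1.12175966] ['image', 'fx', 'fy', 'cx', 'cy', 'origin', 'rotation']
```

View pics/scene0.png

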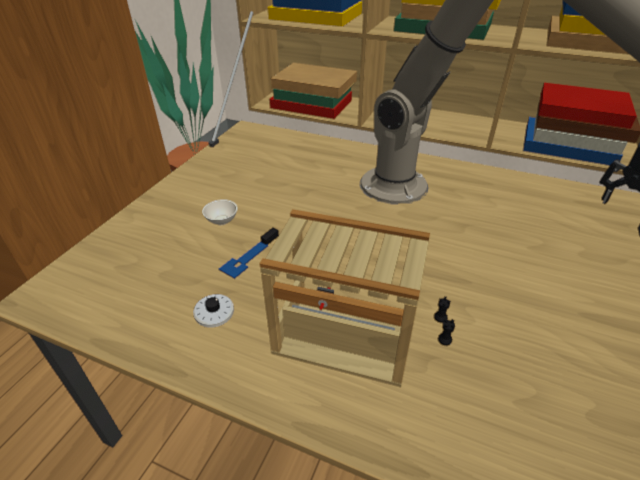

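View pics/top0.png

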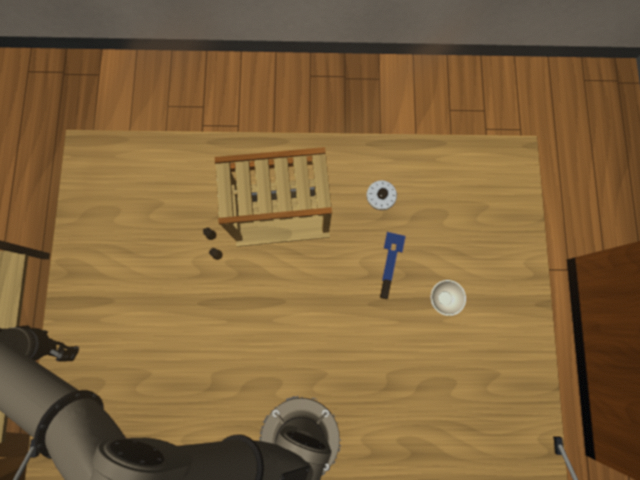

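View pics/wrist0.png

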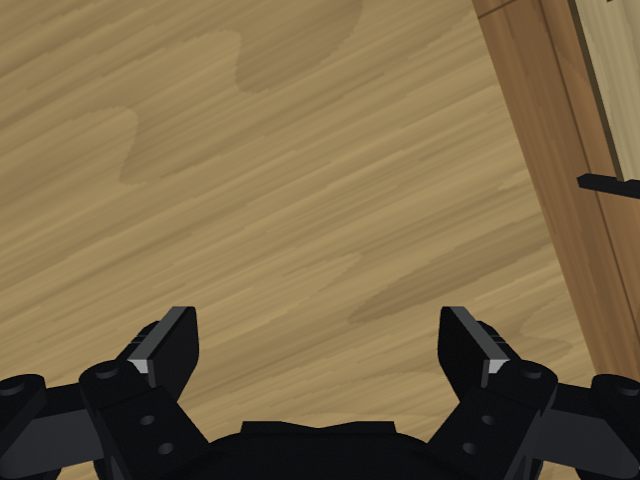

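```bash
cat > h.py <<'E'
import numpy as np, cv2
from scipy.spatial.transform import Rotation as R
from bench import get_obs, grab_frame
def ray(f,u,v):
    d=np.array([(u-f["cx"])/f["fx"],-(v-f["cy"])/f["fy"],-1.0])
    return np.array(f["origin"]),R.from_rotvec(f["rotation"]).apply(d)
def onz(f,u,v,z):
    o,d=ray(f,u,v); return o+d*(z-o[2])/d[2]
def proj(f,p):
    q=R.from_rotvec(f["rotation"]).inv().apply(np.array(p)-f["origin"])
    return f["cx"]+f["fx"]*q[...,0]/-q[...,2], f["cy"]-f["fy"]*q[...,1]/-q[...,2]
def tri(f1,a,f2,b):
    o1,d1=ray(f1,*a);o2,d2=ray(f2,*b)
    t=np.linalg.lstsq(np.c_[d1,-d2],o2-o1,rcond=None)[0]
    p,q=o1+d1*t[0],o2+d2*t[1]; return (p+q)/2,np.linalg.norm(p-q)
E
python3 - <<'E'
from h import *
o=get_obs(); M=R.from_rotvec(o["orientation"]).as_matrix(); print(M.round(3)); 
for n in["top","scene","wrist"]:
    f=grab_frame(n); print(n,R.from_rotvec(f["rotation"]).as_matrix().round(3).tolist())
    if n=="top": cv2.imwrite("pics/topc.png",cv2.resize(f["image"][130:320,190:480],None,fx=2.7,fy=2.7,interpolation=cv2.INTER_CUBIC))
    if n=="scene": cv2.imwrite("pics/scc.png",cv2.resize(f["image"][195:395,190:470],None,fx=2.8,fy=2.8,interpolation=cv2.INTER_CUBIC))
E
```

```text
[[ 0.903 -0.001  0.429]
 [-0.429 -0.001  0.903]
 [ 0.    -1.    -0.001]]
top [[0.003, 0.982, -0.188], [-1.0, 0.007, 0.024], [0.025, 0.188, 0.982]]
scene [[-0.394, -0.585, 0.709], [0.919, -0.241, 0.312], [-0.012, 0.774, 0.633]]
wrist [[0.428, -0.872, -0.236], [0.904, 0.413, 0.113], [-0.001, -0.262, 0.965]]
```

View pics/topc.png

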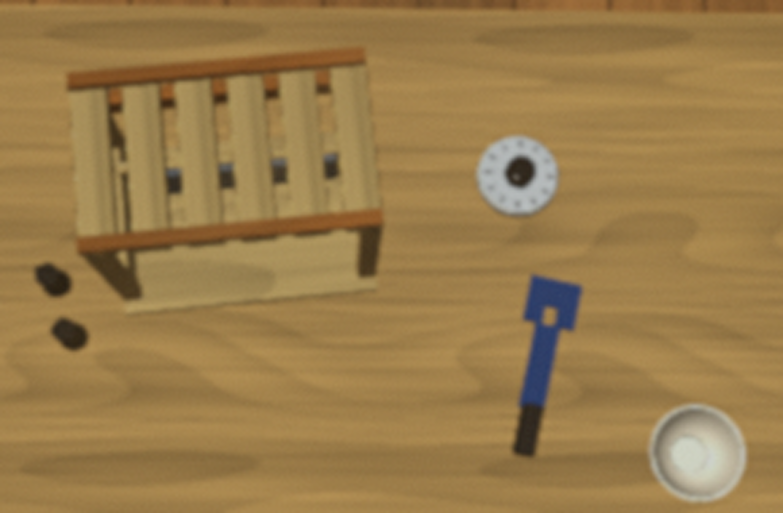

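View pics/scc.png

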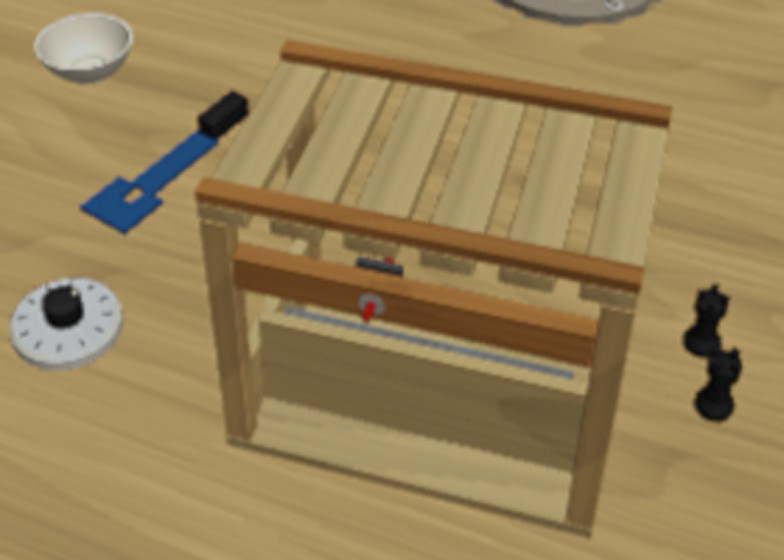

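```bash
python3 - <<'E'
from h import *
t=grab_frame("top"); s=grab_frame("scene")
c=lambda u,v:(190+u/2.7,130+v/2.7); cs=lambda u,v:(190+u/2.8,195+v/2.8)
P=[onz(t,*c(*p),.283) for p in [(67,74),(365,47),(382,212),(79,240)]]
print("strip top",np.round(P,4)); print([np.linalg.norm(P[i]-P[(i+1)%4]).round(4) for i in range(4)])
Q=[onz(s,*cs(*p),.283) for p in [(202,182),(642,270),(670,108),(285,41)]]
print("scene",np.round(Q,4)); print([np.linalg.norm(Q[i]-Q[(i+1)%4]).round(4) for i in range(4)])
print("base back corners",[onz(s,*cs(*p),0.0).round(4) for p in[(230,442),(588,534)]])
print("base front corners",[onz(t,*c(*p),0.01).round(4) for p in[(127,313),(377,288)]])
# paddle by colour
for n,f in(("top",t),("scene",s)):
    hsv=cv2.cvtColor(f["image"],cv2.COLOR_BGR2HSV); m=cv2.inRange(hsv,(100,120,40),(130,255,255))
    m[:, :200]=0
    k,l,st,ce=cv2.connectedComponentsWithStats(m); print(n,[(st[i].tolist(),ce[i].round(1).tolist()) for i in range(1,k) if st[i,4]>60])
    i=1+np.argmax(st[1:,4]); cs_,h=cv2.findContours((l==i).astype(np.uint8),cv2.RETR_CCOMP,cv2.CHAIN_APPROX_NONE)
    for cc in cs_:
        mm=cv2.moments(cc); print(len(cc), (mm['m10']/max(mm['m00'],1),mm['m01']/max(mm['m00'],1)), cv2.minAreaRect(cc))
print("eye, handle near/far top",)
for z in(0,.01,.02): print(z,onz(t,*c(549,316),z).round(4),onz(t,*c(554,290),z).round(4))
for zz in(0,.028): print("handle end",zz,onz(t,*c(524,457),zz).round(4),onz(t,*c(532,405),zz).round(4))
print("eye tri",tri(t,c(549,316),s,cs(133,196)))
print("head mid far tri",tri(t,c(557,282),s,cs(103,220)))
E
```

```text
strip top [[ 0.775   0.2318  0.283 ]
 [ 0.8071 -0.0655  0.283 ]
 [ 0.636  -0.0828  0.283 ]
 [ 0.6054  0.2121  0.283 ]]
[np.float64(0.2991), np.float64(0.172), np.float64(0.2965), np.float64(0.1707)]
scene [[ 0.8013 -0.0631  0.283 ]
 [ 0.7681  0.2322  0.283 ]
 [ 0.5998  0.2141  0.283 ]
 [ 0.6306 -0.0828  0.283 ]]
[np.float64(0.2972), np.float64(0.1692), np.float64(0.2985), np.float64(0.1718)]
base back corners [array([ 0.8085, -0.0626,  0.    ]), array([0.7771, 0.2313, 0.    ])]
base front corners [array([0.5783, 0.21  , 0.01  ]), array([ 0.6105, -0.0862,  0.01  ])]
top [([384, 233, 20, 47, 384], [391.9, 252.7])]
137 (391.9348171701113, 252.61579226285104) ((391.1923522949219, 256.5384826660156), (16.277639389038086, 44.91059875488281), 11.309932708740234)
scene [([273, 0, 87, 11, 674], [316.7, 3.8]), ([564, 2, 16, 13, 104], [569.1, 9.4]), ([524, 118, 98, 47, 1151], [565.3, 148.9]), ([220, 242, 47, 36, 475], [241.7, 260.9])]
247 (565.40233804189, 149.09238512745574) ((573.9308471679688, 141.41001892089844), (97.680419921875, 32.88486862182617), 9.574227333068848)
eye, handle near/far top
0 [ 0.5796 -0.2934  0.    ] [ 0.6114 -0.3003  0.    ]
0.01 [ 0.578  -0.2917  0.01  ] [ 0.6096 -0.2985  0.01  ]
0.02 [ 0.5764 -0.29    0.02  ] [ 0.6078 -0.2968  0.02  ]
handle end 0 [ 0.4115 -0.2598  0.    ] [ 0.4726 -0.2706  0.    ]
handle end 0.028 [ 0.4101 -0.2556  0.028 ] [ 0.4701 -0.2662  0.028 ]
eye tri (array([ 0.58007139, -0.29415021, -0.0011775 ]), np.float64(0.001152833242748542))
head mid far tri (array([ 0.62160083, -0.30441576, -0.00173092]), np.float64(0.00010657093966916306))
```

```bash
cat >> h.py <<'E'
C0=np.array([0.6936,0.0731,0]); YAW=0.108
RC=R.from_rotvec([0,0,YAW])
def tocub(p): return RC.inv().apply(np.array(p)-C0)
def fromcub(p): return RC.apply(np.array(p))+C0
def onplane(f,u,v,ax,val):
    o,d=ray(f,u,v); o=tocub(o); d=RC.inv().apply(d); return o+d*(val-o[ax])/d[ax]
E
python3 - <<'E'
from h import *
t=grab_frame("top"); s=grab_frame("scene")
for n,f,box in(("top",t,(210,145,335,250)),("scene",s,(260,210,430,390))):
    hsv=cv2.cvtColor(f["image"],cv2.COLOR_BGR2HSV).astype(int)
    x0,y0,x1,y1=box
    m=((hsv[...,0]<6)|(hsv[...,0]>174))&(hsv[...,1]>130)&(hsv[...,2]>70)
    v,u=np.nonzero(m[y0:y1,x0:x1]); 
    for a,b in zip(u+x0,v+y0): print(n,a,b,f["image"][b,a],"z=.222",onplane(f,a,b,2,.222).round(4)[:2] ,"xc=.1",onplane(f,a,b,0,.1).round(4)[1:])
cv2.imwrite("pics/hk.png",cv2.resize(s["image"][270:325,290:370],None,fx=9,fy=9,interpolation=cv2.INTER_NEAREST))
E
```

```text
scene 328 288 [ 52  53 124] z=.222 [ 0.0712 -0.0219] xc=.1 [-0.0138  0.2528]
scene 329 288 [ 45  47 131] z=.222 [ 0.0706 -0.02  ] xc=.1 [-0.0118  0.2534]
scene 321 303 [ 45  49 132] z=.222 [ 0.1129 -0.0238] xc=.1 [-0.0278  0.2072]
scene 322 303 [ 31  36 145] z=.222 [ 0.1124 -0.022 ] xc=.1 [-0.0257  0.2078]
scene 323 303 [ 50  55 138] z=.222 [ 0.1118 -0.0202] xc=.1 [-0.0237  0.2084]
scene 321 304 [ 23  30 140] z=.222 [ 0.1153 -0.0231] xc=.1 [-0.0278  0.2043]
scene 322 304 [ 15  22 149] z=.222 [ 0.1148 -0.0213] xc=.1 [-0.0258  0.2049]
scene 323 304 [ 29  37 143] z=.222 [ 0.1142 -0.0194] xc=.1 [-0.0237  0.2056]
scene 320 305 [ 42  51 126] z=.222 [ 0.1183 -0.0242] xc=.1 [-0.0299  0.2008]
scene 321 305 [ 17  24 145] z=.222 [ 0.1177 -0.0224] xc=.1 [-0.0278  0.2014]
scene 322 305 [ 15  23 149] z=.222 [ 0.1172 -0.0205] xc=.1 [-0.0258  0.202 ]
scene 323 305 [ 45  50 132] z=.222 [ 0.1167 -0.0187] xc=.1 [-0.0237  0.2027]
scene 320 306 [ 19  32 135] z=.222 [ 0.1207 -0.0234] xc=.1 [-0.0299  0.1978]
scene 321 306 [ 17  24 148] z=.222 [ 0.1201 -0.0216] xc=.1 [-0.0278  0.1985]
scene 322 306 [ 18  25 148] z=.222 [ 0.1196 -0.0198] xc=.1 [-0.0258  0.1991]
scene 323 306 [ 46  54 118] z=.222 [ 0.1191 -0.018 ] xc=.1 [-0.0237  0.1998]
scene 320 307 [ 13  23 140] z=.222 [ 0.1231 -0.0227] xc=.1 [-0.0299  0.1949]
scene 321 307 [ 13  20 148] z=.222 [ 0.1225 -0.0209] xc=.1 [-0.0279  0.1956]
scene 322 307 [ 18  29 139] z=.222 [ 0.122  -0.0191] xc=.1 [-0.0258  0.1962]
scene 320 308 [ 19  30 136] z=.222 [ 0.1254 -0.022 ] xc=.1 [-0.0299  0.192 ]
scene 321 308 [ 20  30 143] z=.222 [ 0.1249 -0.0202] xc=.1 [-0.0279  0.1927]
```

View pics/hk.png

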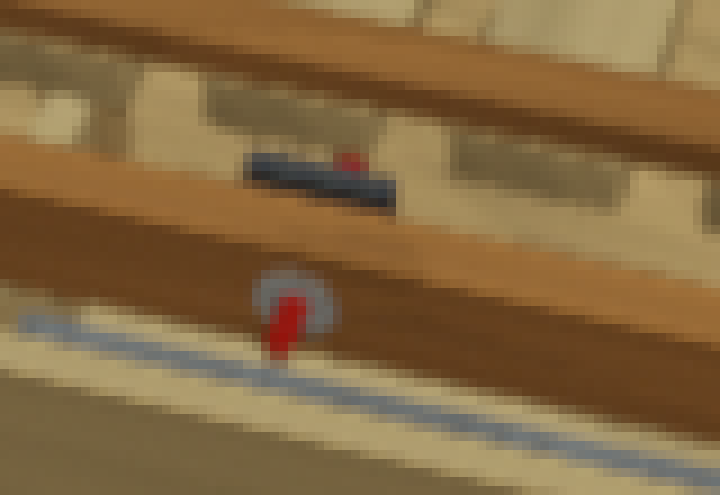

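```bash
python3 -m jog '[[[5,-6,-2],0,-1],[[11,-11,-5],0,-1],[[17,-12.6,-7],0,-1],[[23,-12.6,-10],0,-1],[[29,-12.6,-12.5],0,-1],[[35,-12.6,-15],0,-1],[[41,-12.6,-17.5],0,-1],[[47,-12.6,-20],0,-1],[[53,-12.6,-22.5],0,-1],[[54,-12.6,-23],0,-1]]'
python3 - <<'E'
from h import *
f=grab_frame("wrist"); cv2.imwrite("pics/w1.png",f["image"]); print(tocub(f["origin"])); print(proj(f,fromcub([0,-.024,.2295])),get_obs()["qvel"].round(2))
E
```

```text
clock: 1.75
tcp_pos: [0.6781, 0.1705, 0.5309]
orientation: [-1.542, 0.347, -0.348]
contact_force: [1.0, 0.7, -0.3]
grip_width: 0.0852
[-0.06103432  0.13343025  0.49927704]
(np.float64(178.77567385897981), np.float64(325.524195490852)) [-0.03 -0.05  0.03  0.09  0.05 -0.   -0.14]
```

View pics/w1.png

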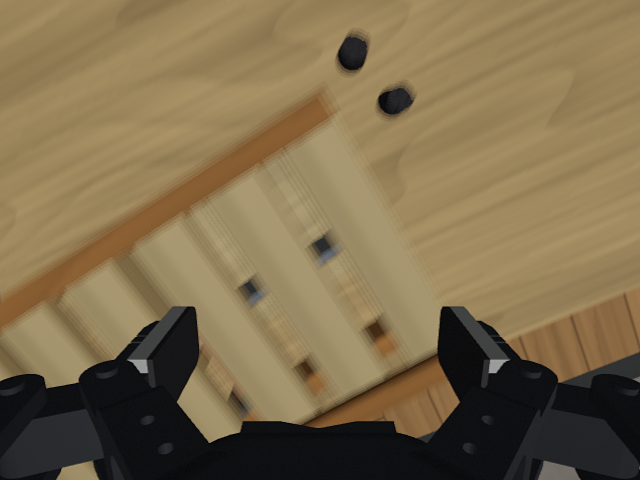

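```bash
python3 - <<'E'
from h import *
i=cv2.imread("pics/w1.png"); cv2.imwrite("pics/w1c.png",cv2.resize(i[270:430,100:300],None,fx=4,fy=3.7,interpolation=cv2.INTER_CUBIC))
E
```

```text
(no output)
```

View pics/w1c.png

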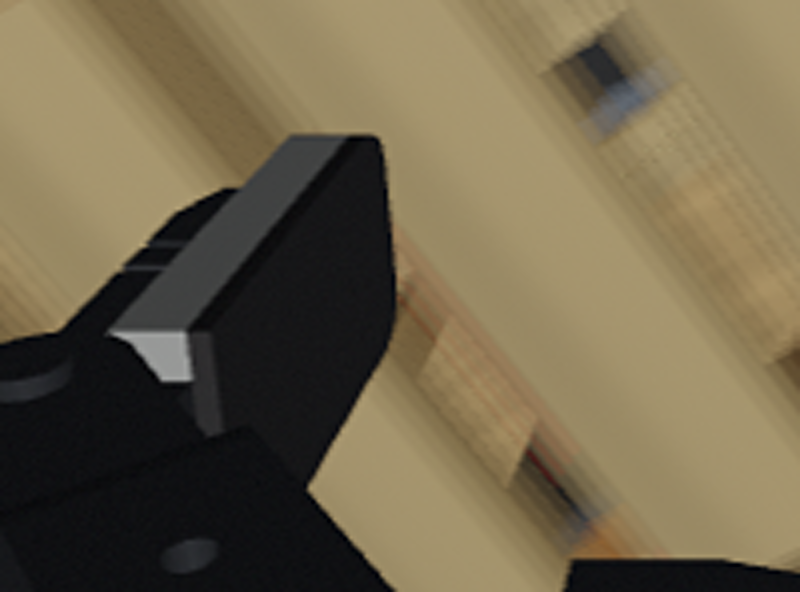

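```bash
python3 -m jog '[[[5.5,0,-2],0,-1],[[5.5,0,-2],0,-1],[[5.5,0,-2],0,-1],[[5.5,0,-2],0,-1]]'
python3 - <<'E'
from h import *
f=grab_frame("wrist"); cv2.imwrite("pics/w2.png",f["image"]); print(tocub(f["origin"])); u,v=map(int,proj(f,fromcub([0,-.024,.2295])));print(u,v)
cv2.imwrite("pics/w2c.png",cv2.resize(f["image"][v-80:v+120,u-90:u+150],None,fx=3.2,fy=3,interpolation=cv2.INTER_CUBIC))
E
```

```text
clock: 2.3
tcp_pos: [0.7175, 0.132, 0.5309]
orientation: [-1.542, 0.346, -0.346]
contact_force: [-0.6, 1.1, -1.2]
grip_width: 0.0858
[-0.02614078  0.09086418  0.49929064]
197 258
```

View pics/w2c.png

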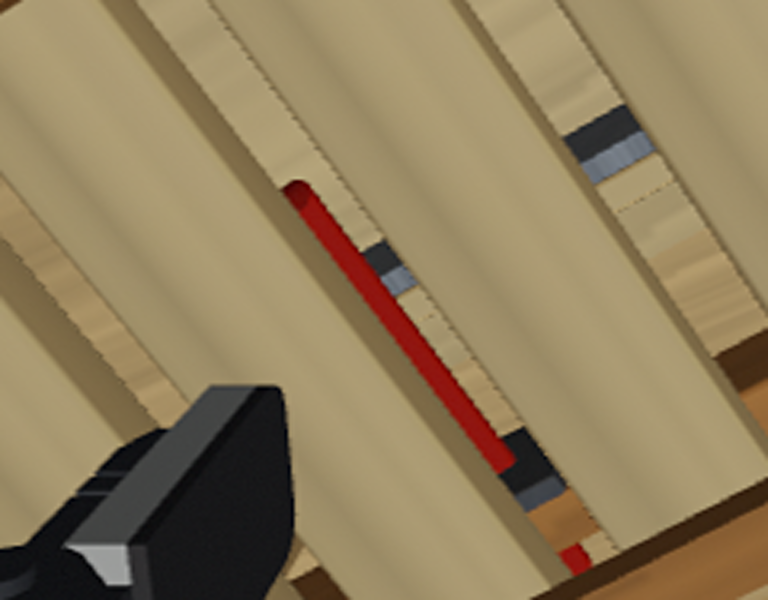

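```bash
python3 - <<'E'
from h import *
f=grab_frame("wrist"); u0,v0=197-90,258-80
c=lambda a,b:(u0+a/3.2,v0+b/3)
print("right edge",[ (onplane(f,*c(a,b),2,.2087)*1000).round(1) for a,b in[(330,208),(420,330),(515,455)]])
print("front",[ (onplane(f,*c(a,b),2,z)*1000).round(1) for a,b in[(297,180),(284,188),(310,183)] for z in(.21,.22)])
print("plate front",[ (onplane(f,*c(a,b),2,.213)*1000).round(1) for a,b in[(505,462),]])
# calibrate with known: plate, roof slat edges at gap y=+-8
print("gap edges roof top z=.269?",[ (onplane(f,*c(a,b),2,z)*1000).round(1) for a,b in[(210,0),(618,552),(104,0),(545,590)] for z in(.257,.283)])
E
```

```text
right edge [array([ 2.000e-01, -1.980e+01,  2.087e+02]), array([ 38.2, -20.2, 208.7]), array([ 79.7, -20.1, 208.7])]
front [array([ -9.8, -21.7, 210. ]), array([-10.4, -17.8, 220. ]), array([ -9.7, -25.5, 210. ]), array([-10.3, -21.5, 220. ]), array([ -7.6, -19.6, 210. ]), array([ -8.3, -15.8, 220. ])]
plate front [array([ 78.6, -21.6, 213. ])]
gap edges roof top z=.269? [array([-51.1,   4.4, 257. ]), array([-48.4,  13.7, 283. ]), array([ 93.7,   3.8, 257. ]), array([ 80.9,  13.1, 283. ]), array([-61.4, -12.5, 257. ]), array([-57.6,  -1.4, 283. ]), array([ 93.9, -14.8, 257. ]), array([ 81. ,  -3.4, 283. ])]
```

```bash
python3 -m jog '[[[-1,0,-6],0,-1],[[-2,0,-12],-0.05,-1],[[-3,0,-18],-0.1,-1],[[-4,0,-24],-0.15,-1],[[-5,1,-30],-0.2,-1],[[-6.5,4,-36],-0.223,-1],[[-8,8,-41],-0.223,-1],[[-8.5,12,-45],-0.223,-1],[[-8.5,14,-47.6],-0.223,-1],[[-8.5,14,-47.6],-0.223,-1]]'
python3 -m jog '[[[0,0,0],0,-1],[[0,0,0],0,-1],[[0,0,0],0,-1]]'
python3 - <<'E'
from h import *
f=grab_frame("wrist"); cv2.imwrite("pics/w3.png",f["image"]); o=get_obs(); print(o["tcp_pos"],o["qvel"].round(3)); print(R.from_rotvec(o["orientation"]).as_matrix().round(3))
E
```

```text
clock: 3.65
tcp_pos: [0.4352, -0.2642, 0.3895]
orientation: [-1.563, 0.178, -0.174]
contact_force: [0.4, 0.4, 0.1]
grip_width: 0.0852
clock: 4.03
tcp_pos: [0.4378, -0.2624, 0.3914]
orientation: [-1.564, 0.171, -0.173]
contact_force: [0.3, 0.0, 0.0]
grip_width: 0.0853
[ 0.43756361 -0.26249981  0.39118169] [ 0.005  0.003  0.005  0.004 -0.002 -0.     0.001]
[[ 0.976  0.001  0.218]
 [-0.218 -0.     0.976]
 [ 0.001 -1.     0.   ]]
```

View pics/w3.png

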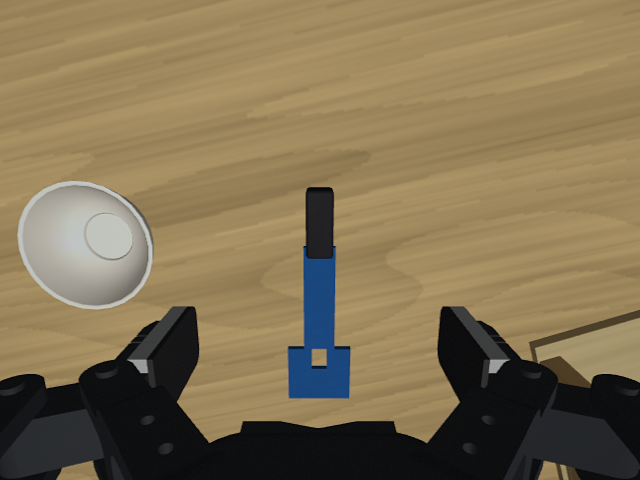

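```bash
python3 - <<'E'
from h import *
f=grab_frame("wrist"); o=get_obs(); M=R.from_rotvec(o["orientation"]).as_matrix()
T=lambda p:(M.T@(p-o["tcp_pos"])*1000).round(1)
for n,a,z in[("rear",(319.5,188.5),.028),("front top",(319.5,258),.028),("eyec",(319.3,357.3),.006),("headend",(319,397.5),.006),("neckL",(304.5,248),.006),("neckR",(335.5,248),.006),("headL",(289,372),.006),("headR",(349.5,372),.006),("hL",(307,192),.028),("hR",(333,192),.028)]:
    p=onz(f,*a,z); print(n,p.round(4),T(p))
E
```

```text
rear [ 0.4141 -0.2554  0.028 ] [-24.6 363.    2. ]
front top [ 0.4726 -0.2683  0.028 ] [ 35.3 363.1   2.1]
eyec [ 0.5794 -0.2919  0.006 ] [144.7 385.2   2.3]
headend [ 0.6242 -0.3021  0.006 ] [190.6 385.2   2.1]
neckL [ 0.4669 -0.281   0.006 ] [ 32.5 385.1 -11.5]
neckR [ 0.473  -0.2533  0.006 ] [ 32.4 385.1  16.9]
headL [ 0.5889 -0.325   0.006 ] [161.2 385.2 -27.9]
headR [ 0.602 -0.266  0.006] [161.1 385.2  32.6]
hL [ 0.4147 -0.2661  0.028 ] [-21.7 363.   -8.4]
hR [ 0.4193 -0.2451  0.028 ] [-21.8 363.   13.1]
```

```bash
python3 -m jog '[[[0,5,0.2],0,-1],[[0,10,0.2],0,-1],[[0,15,0.2],0,-1],[[0,19,0.2],0,-1],[[0,21,0.2],0,-1],[[0,21.5,0.2],0,-1],[[0,21.5,0.2],0,-1]]'
python3 -m jog '[[[0,0,0],0,0],[[0,0,0],0,0.5],[[0,0,0],0,1],[[0,0,0],0,1],[[0,0,0],0,1],[[0,0,0],0,1]]' 80
```

```text
clock: 5.0
tcp_pos: [0.4378, -0.2613, 0.1761]
orientation: [-1.564, 0.173, -0.174]
contact_force: [-0.3, -0.7, -1.1]
grip_width: 0.0851
clock: 5.75
tcp_pos: [0.4376, -0.2613, 0.1763]
orientation: [-1.564, 0.173, -0.174]
contact_force: [-1.0, 0.9, 7.2]
grip_width: 0.023
```

```bash
python3 -m jog '[[[0,-0.5,0],0,1],[[0,-2,0],0,1],[[0,-5,0],0,1],[[0,-10,0],0,1],[[0,-15,0],0,1],[[0,-18,0],0,1],[[0,-18,0],0,1],[[0,-18,0],0,1]]' 100
python3 - <<'E'
from h import *
f=grab_frame("wrist"); cv2.imwrite("pics/w4.png",f["image"]); o=get_obs(); print(o["tcp_pos"],o["contact_force"].round(2),o["moment"].round(3))
f=grab_frame("scene"); cv2.imwrite("pics/s4.png",f["image"])
E
```

```text
clock: 6.75
tcp_pos: [0.4369, -0.2608, 0.3551]
orientation: [-1.563, 0.174, -0.172]
contact_force: [0.0, 1.3, -1.7]
grip_width: 0.0222
[ 0.43684985 -0.26073456  0.35463699] [ 0.35  0.26 -2.37] [ 0.05   0.112 -0.013]
```

View pics/w4.png

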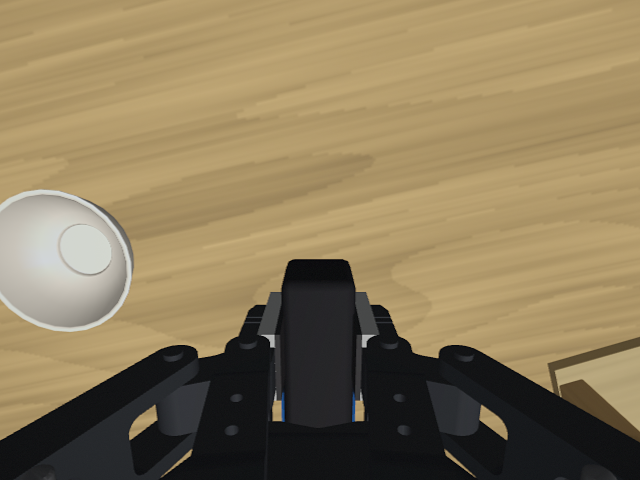

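View pics/s4.png

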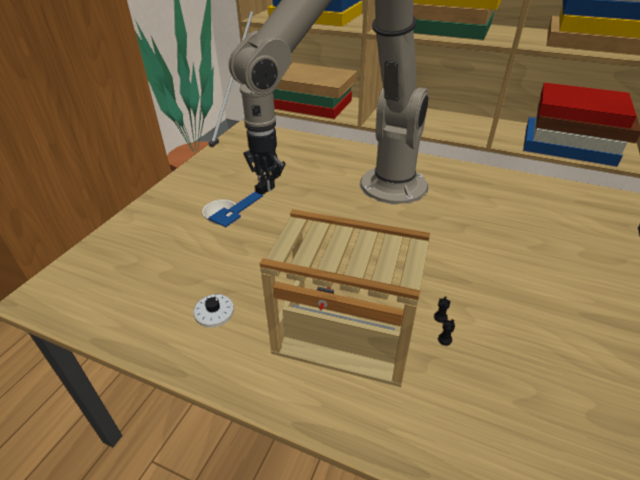

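```bash
python3 - <<'E'
from h import *
out=[]
for n in("top","scene"):
    f=grab_frame(n); o=get_obs(); M=R.from_rotvec(o["orientation"]).as_matrix()
    g=np.array(o["tcp_pos"])+M@[.1,.155,0]; u,v=map(int,proj(f,g)); print(n,u-40,v-30)
    out.append(cv2.resize(f["image"][v-30:v+30,u-40:u+40],None,fx=9,fy=5*1.8,interpolation=cv2.INTER_CUBIC))
    cv2.imwrite(f"pics/p5{n}.png",out[-1])
E
```

```text
top 361 221
scene 200 169
```

View pics/p5top.png

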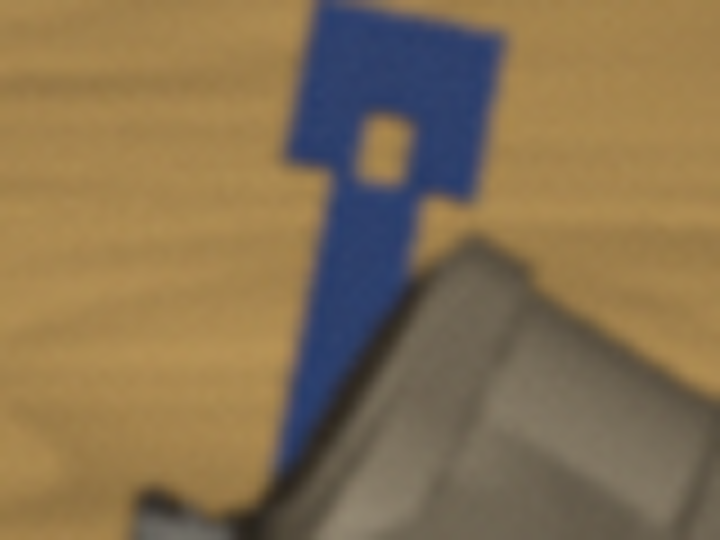

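View pics/p5scene.png

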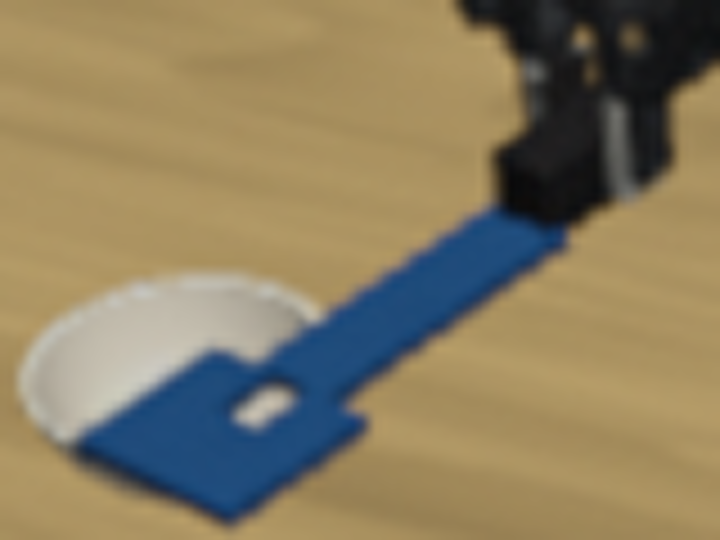

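```bash
python3 - <<'E'
from h import *
t=grab_frame("top");s=grab_frame("scene");o=get_obs(); M=R.from_rotvec(o["orientation"]).as_matrix()
for n,a,b in[("farL",(317,-2),(232,518)),("farR",(505,38),(80,440)),("nearR",(475,203),(215,352)),("nearL",(287,160),(365,425)),("eye",(385,150),(266,404))]:
    p,e=tri(t,(361+a[0]/9-.0,221+a[1]/9),s,(200+b[0]/9,169+b[1]/9)); print(n,p.round(4),round(e*1000,1),"tool",(M.T@(p-o["tcp_pos"])*1000).round(1))
print(o["tcp_pos"],o["clock"])
E
```

```text
farL [ 0.6275 -0.2733  0.1776] 0.1 tool [188.6 176.9  29.8]
farR [ 0.6143 -0.3328  0.1789] 1.0 tool [188.8 175.6 -31.1]
nearR [ 0.5611 -0.3218  0.1775] 0.6 tool [134.4 177.2 -32.1]
nearL [ 0.5748 -0.2625  0.1768] 0.2 tool [134.8 177.9  28.8]
eye [ 0.578  -0.2936  0.1778] 0.4 tool [144.7 176.8  -0.8]
[ 0.43723037 -0.26111878  0.35486892] 7.05
```

```bash
python3 -m jog '[[[-2,-2,1],0,1],[[-4,-4,2],0,1],[[-6.4,-6,3.5],-0.12,1],[[-6.4,-6,4.8],-0.25,1],[[-6.4,-6,4.8],-0.39,1],[[-6.4,-6,4.8],-0.52,1],[[-6.2,-6,8],-0.56,1],[[-6,-6,11],-0.6,1],[[-5.7,-6,15.2],-0.677,1],[[-5.7,-6,15.2],-0.677,1]]' 100
python3 -m jog '[[[0,0,0],0,1],[[0,0,0],0,1],[[0,0,0],0,1]]'
python3 - <<'E'
from h import *
o=get_obs(); M=R.from_rotvec(o["orientation"]).as_matrix(); print(o["tcp_pos"].round(4),M.round(3).tolist(),o["contact_force"].round(2),o["moment"].round(3))
print("yaw",np.arctan2(M[1,0],M[0,0])-YAW, "cub tcp",tocub(o["tcp_pos"]), "headend",tocub(o["tcp_pos"]+M@[.19,.176,0]))
for a,b,y in[(-.18,-.045,.09),(-.1512,-.0233,0)]:
    d=M.T@(fromcub([a,b,.415])-o["tcp_pos"]); print(d*100, np.arctan2(M[1,0],M[0,0])-YAW-y)
for n in("scene","top"):
    f=grab_frame(n); cv2.imwrite(f"pics/{n}6.png",f["image"][130:400,150:510])
E
```

```text
clock: 8.3
tcp_pos: [0.4159, -0.0977, 0.4154]
orientation: [-1.54, -0.362, 0.363]
contact_force: [0.3, -0.5, -1.7]
grip_width: 0.0223
clock: 8.68
tcp_pos: [0.4149, -0.1011, 0.4156]
orientation: [-1.541, -0.356, 0.356]
contact_force: [0.2, -0.2, -1.3]
grip_width: 0.0224
[ 0.4149 -0.1011  0.4156] [[0.899, -0.0, -0.439], [0.439, -0.0, 0.899], [-0.0, -1.0, 0.0]] [ 0.18 -0.18 -1.27] [-0.098  0.079  0.017]
yaw 0.34639168227258704 cub tcp [-0.29586377 -0.14318209  0.41564363] headend [-0.11716975 -0.07867831  0.23962173]
[14.23154003  0.06286768  5.30139897] 0.256391682272587
[17.67720726  0.06249953  6.36473204] 0.34639168227258704
```

View pics/scene6.png

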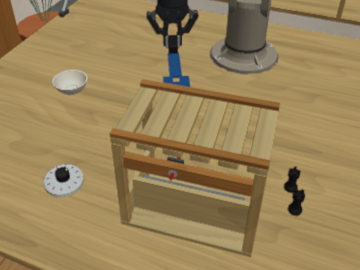

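View pics/top6.png

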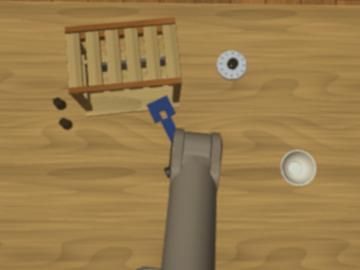

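```bash
python3 -m jog '[[[2,0,0.7],0.03,1],[[4,0,1.5],0.07,1],[[6,0,2.2],0.11,1],[[8,0,3],0.15,1],[[10,0,3.7],0.19,1],[[12,0,4.4],0.23,1],[[14,0,5.1],0.27,1],[[16,0.06,5.8],0.31,1],[[17.7,0.06,6.4],0.346,1],[[17.7,0.06,6.4],0.346,1]]'
python3 -m jog '[[[0,0,0],0,1],[[0,0,0],0,1],[[0,0,0],0,1]]'
python3 - <<'E'
from h import *
o=get_obs(); M=R.from_rotvec(o["orientation"]).as_matrix(); print(o["tcp_pos"].round(4),o["contact_force"].round(2),o["moment"].round(3))
print("yaw",np.arctan2(M[1,0],M[0,0])-YAW, "cub tcp",tocub(o["tcp_pos"]), "eye",tocub(o["tcp_pos"]+M@[.1447,.176,0]))
for n in("scene","top","wrist"):
    f=grab_frame(n); im=f["image"] 
    if n=="scene": im=cv2.resize(im[260:340,260:400],None,fx=5.5,fy=5.5,interpolation=cv2.INTER_CUBIC)
    if n=="top": im=cv2.resize(im[140:260,200:350],None,fx=5,fy=5,interpolation=cv2.INTER_CUBIC)
    cv2.imwrite(f"pics/{n}7.png",im)
E
```

```text
clock: 10.02
tcp_pos: [0.5463, 0.036, 0.4148]
orientation: [-1.569, -0.088, 0.088]
contact_force: [-1.1, 0.2, -2.7]
grip_width: 0.0218
clock: 10.4
tcp_pos: [0.5455, 0.0345, 0.4152]
orientation: [-1.569, -0.086, 0.086]
contact_force: [-0.2, 0.1, -2.1]
grip_width: 0.0224
[0.5455 0.0345 0.4152] [-0.23  0.06 -2.07] [0.002 0.073 0.07 ]
yaw 0.0015908354144500425 cub tcp [-0.15138072 -0.02242374  0.41518867] eye [-0.00667833 -0.02219073  0.23919078]
```

View pics/scene7.png

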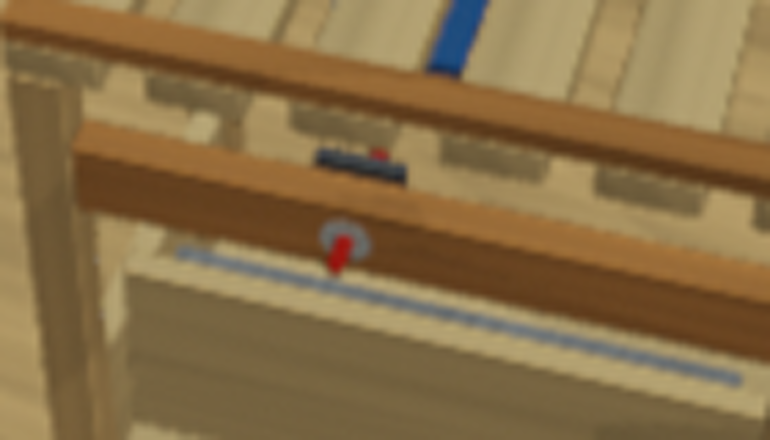

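View pics/top7.png

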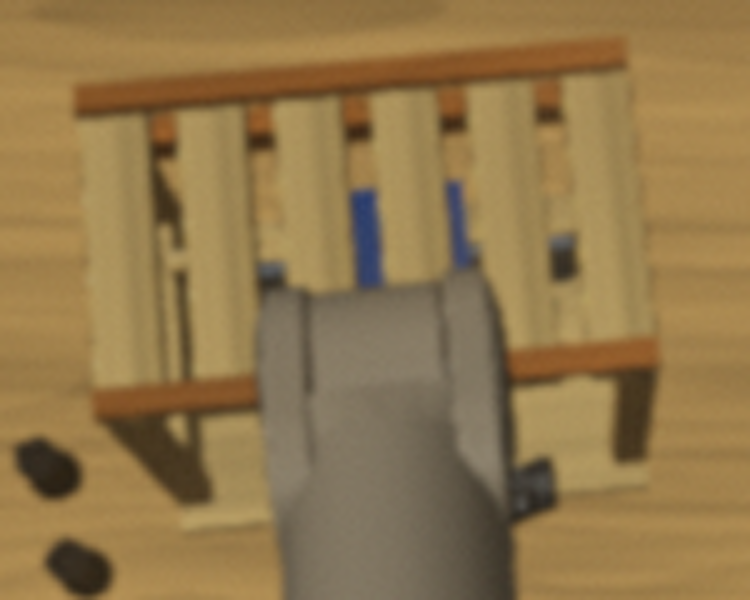

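View pics/wrist7.png

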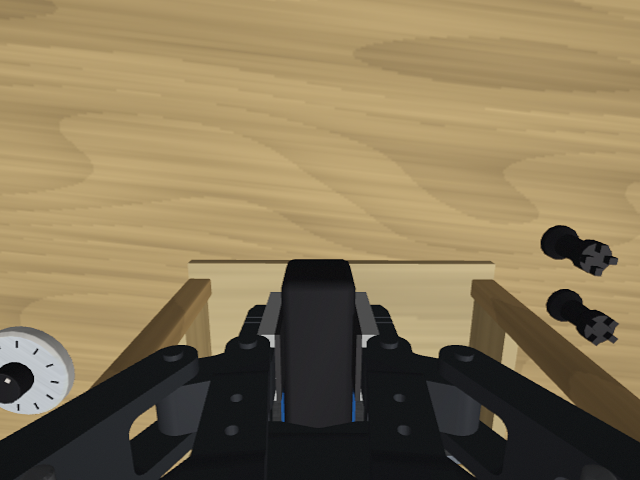

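```bash
python3 - <<'E'
from h import *
f=grab_frame("top")
print([ (onplane(f,200+a/5,140+b/5,2,.245)*1000).round(1) for a,b in[(366,190),(455,183),(470,250)]])
E
python3 -m jog '[[[0,0.3,-0.05],0,1],[[0,0.6,-0.1],0,1],[[0,0.8,-0.1],0,1],[[0,0.8,-0.1],0,1]]'
```

```text
[array([3.76e+01, 1.00e-01, 2.45e+02]), array([ 36.8, -49.2, 245. ]), array([ -2.3, -53.9, 245. ])]
clock: 11.1
tcp_pos: [0.5459, 0.0341, 0.4068]
orientation: [-1.569, -0.086, 0.087]
contact_force: [-0.2, -0.1, -1.0]
grip_width: 0.0223
```

```bash
python3 -m jog '[[[0,0.1,0],0,1],[[0,0.2,0],0,1],[[0,0.3,0],0,1],[[0,0.3,0],0,1]]'; python3 -m jog '[[[0,0.1,0],0,1],[[0,0.2,0],0,1],[[0,0.3,0],0,1],[[0,0.3,0],0,1]]'
```

```text
clock: 11.6
tcp_pos: [0.5459, 0.0341, 0.404]
orientation: [-1.569, -0.086, 0.087]
contact_force: [-0.9, -0.1, -1.7]
grip_width: 0.0224
clock: 12.1
tcp_pos: [0.5459, 0.0341, 0.401]
orientation: [-1.569, -0.086, 0.087]
contact_force: [0.5, -1.3, -1.6]
grip_width: 0.0223
```

```bash
python3 -m jog '[[[0,0.15,0],0,1],[[0,0.3,0],0,1],[[0,0.4,0],0,1],[[0,0.4,0],0,1]]'; python3 -m jog '[[[0,0.1,0],0,1],[[0,0.2,0],0,1],[[0,0.3,0],0,1],[[0,0.3,0],0,1],[[0,0.3,0],0,1]]'
python3 - <<'E'
from h import *
o=get_obs(); print(o["contact_force"].round(2),o["moment"].round(3))
f=grab_frame("scene"); im=f["image"]; cv2.imwrite("pics/s8.png",cv2.resize(im[260:340,260:400],None,fx=5.5,fy=5.5,interpolation=cv2.INTER_CUBIC))
E
```

```text
clock: 12.6
tcp_pos: [0.5459, 0.0341, 0.397]
orientation: [-1.569, -0.086, 0.087]
contact_force: [-0.2, -0.6, -1.3]
grip_width: 0.0226
clock: 13.22
tcp_pos: [0.5459, 0.0341, 0.3941]
orientation: [-1.569, -0.087, 0.086]
contact_force: [0.1, -0.1, -1.7]
grip_width: 0.0225
[ 0.1  -0.14 -1.65] [ 0.011  0.095 -0.063]
```

View pics/s8.png

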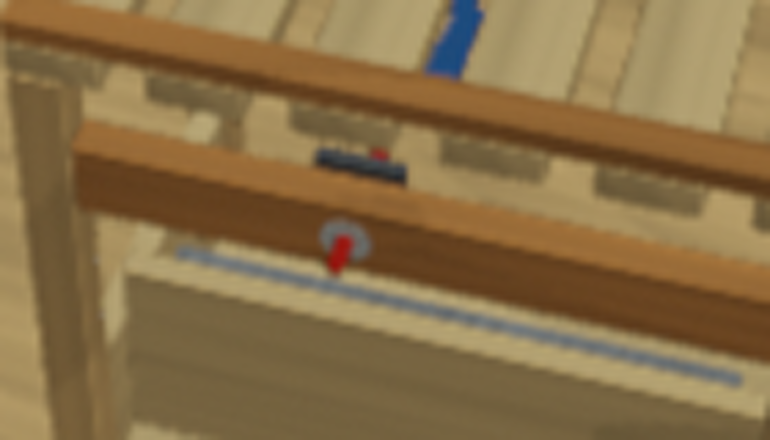

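```bash
python3 -m jog '[[[-0.2,0,0],0,1],[[-0.4,0,0],0,1],[[-0.5,0,0],0,1],[[-0.6,0,0],0,1],[[-0.6,0,0],0,1]]';python3 -m jog '[[[-0.1,0,0],0,1],[[-0.2,0,0],0,1],[[-0.2,0,0],0,1]]'
```

```text
clock: 13.9
tcp_pos: [0.5399, 0.0334, 0.3941]
orientation: [-1.569, -0.086, 0.087]
contact_force: [-1.0, 0.8, -1.3]
grip_width: 0.0222
clock: 14.28
tcp_pos: [0.5379, 0.0332, 0.3941]
orientation: [-1.569, -0.086, 0.087]
contact_force: [-0.8, -0.1, -1.5]
grip_width: 0.0225
```

```bash
python3 -m jog '[[[-0.1,0,0],0,1],[[-0.1,0,0],0,1]]';python3 -m jog '[[[-0.1,0,0],0,1],[[-0.1,0,0],0,1]]'
```

```text
clock: 14.52
tcp_pos: [0.5369, 0.0331, 0.3941]
orientation: [-1.569, -0.086, 0.087]
contact_force: [-0.2, -0.1, -1.3]
grip_width: 0.0221
clock: 14.78
tcp_pos: [0.5359, 0.0329, 0.3941]
orientation: [-1.569, -0.086, 0.087]
contact_force: [0.2, 0.1, -2.7]
grip_width: 0.0222
```

```bash
python3 -m jog '[[[-0.1,0,0],0,1],[[-0.1,0,0],0,1]]';python3 -m jog '[[[-0.1,0,0],0,1],[[-0.1,0,0],0,1]]'; python3 - <<'E'
from h import *
f=grab_frame("top"); im=f["image"]; cv2.imwrite("pics/t9.png",cv2.resize(im[140:260,200:350],None,fx=5,fy=5,interpolation=cv2.INTER_CUBIC))
o=get_obs(); print(o["contact_force"].round(2),o["moment"].round(3))
E
```

```text
clock: 15.02
tcp_pos: [0.5349, 0.0328, 0.3941]
orientation: [-1.569, -0.086, 0.087]
contact_force: [0.0, 0.0, -1.1]
grip_width: 0.0224
clock: 15.28
tcp_pos: [0.5341, 0.0327, 0.3942]
orientation: [-1.569, -0.087, 0.086]
contact_force: [1.0, -0.0, -2.3]
grip_width: 0.0225
[ 1.52 -0.73 -1.08] [-0.011 -0.087 -0.059]
```

View pics/t9.png

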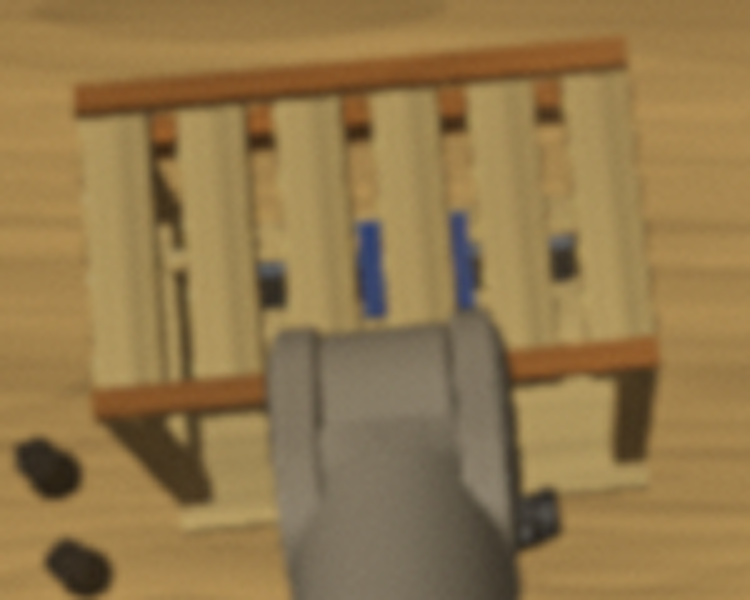

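```bash
python3 -m jog '[[[-0.1,0,0],0,1],[[-0.1,0,0],0,1]]'; python3 - <<'E'
from h import *
for i in range(4):
    o=get_obs(); print(o["contact_force"].round(2),o["moment"].round(3)); grab_frame("top")
E
```

```text
clock: 15.58
tcp_pos: [0.5336, 0.0327, 0.3944]
orientation: [-1.569, -0.088, 0.085]
contact_force: [5.7, 0.2, -2.8]
grip_width: 0.0223
[ 5.67  0.21 -2.84] [ 0.072 -0.749 -0.086]
[ 5.16  0.06 -3.61] [ 0.081 -0.785 -0.04 ]
[ 5.21  0.33 -3.75] [ 0.09  -0.759 -0.057]
[ 5.64  1.68 -3.25] [ 0.046 -0.79   0.006]
```

```bash
python3 -m jog '[[[0.2,0,0],0,1],[[0.4,0,0],0,1],[[0.4,0,0],0,1]]' 40; python3 -m jog '[[[0,0.1,0],0,1],[[0,0.2,0],0,1],[[0,0.3,0],0,1],[[0,0.3,0],0,1]]'; python3 -m jog '[[[0,0.1,0],0,1],[[0,0.2,0],0,1],[[0,0.2,0],0,1]]'
```

```text
clock: 16.15
tcp_pos: [0.5369, 0.0331, 0.3939]
orientation: [-1.569, -0.086, 0.087]
contact_force: [-0.2, 0.5, -1.6]
grip_width: 0.0218
clock: 16.65
tcp_pos: [0.5369, 0.033, 0.391]
orientation: [-1.569, -0.086, 0.087]
contact_force: [-0.7, -0.4, -1.0]
grip_width: 0.0225
clock: 17.02
tcp_pos: [0.537, 0.0331, 0.3892]
orientation: [-1.569, -0.087, 0.086]
contact_force: [-1.8, -0.6, 0.5]
grip_width: 0.0221
```

```bash
python3 -m jog '[[[0,0.2,0],0,1],[[0,0.4,0],0,1],[[-0.03,0.6,0],0,1],[[-0.05,0.8,0],0,1],[[-0.05,0.8,0],0,1]]' 20
python3 - <<'E'
from h import *
for i in range(3):
    o=get_obs(); print(o["contact_force"].round(2),o["moment"].round(3)); grab_frame("wrist")
E
```

```text
clock: 17.65
tcp_pos: [0.5372, 0.0331, 0.3816]
orientation: [-1.569, -0.089, 0.084]
contact_force: [0.8, 0.4, 4.1]
grip_width: 0.0226
[0.77 0.4  4.13] [ 0.029 -1.03   0.044]
[1.06 0.27 3.79] [ 0.104 -1.068  0.012]
[ 2.64 -0.04  4.25] [ 0.13  -1.195  0.013]
```

```bash
python3 -m jog '[[[0,0.2,0],0,1],[[0,0.4,0],0,1],[[-0.04,0.6,0],0,1],[[-0.06,0.8,0],0,1],[[-0.06,0.8,0],0,1]]' 20
python3 - <<'E'
from h import *
f=grab_frame("wrist"); cv2.imwrite("pics/w10.png",f["image"])
for i in range(3):
    o=get_obs(); print(o["contact_force"].round(2),o["moment"].round(3)); grab_frame("wrist")
E
```

```text
clock: 18.42
tcp_pos: [0.5361, 0.033, 0.3731]
orientation: [-1.569, -0.087, 0.086]
contact_force: [1.9, -0.2, 4.1]
grip_width: 0.022
[2.24 0.99 4.61] [ 1.840e-01 -1.343e+00  1.000e-03]
[1.8  0.78 4.93] [ 0.09  -1.313 -0.006]
[ 2.52 -0.68  4.93] [ 0.177 -1.364  0.002]
```

View pics/w10.png

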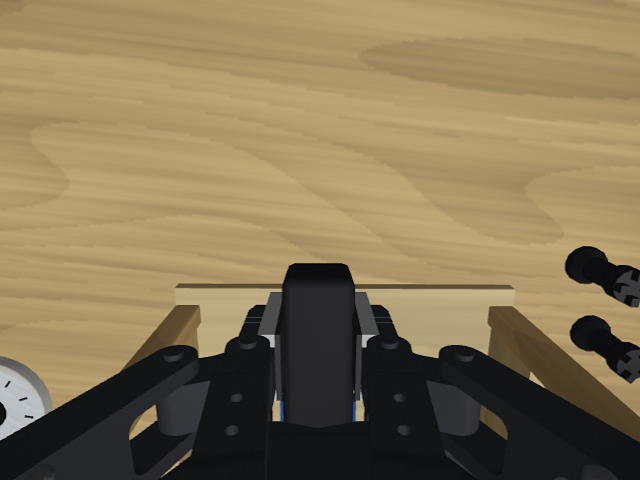

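```bash
python3 -m jog '[[[0.1,0.3,0],0,1],[[0.1,0.7,0],0,1],[[0.12,1.1,0],0,1],[[0.15,1.5,0],0,1],[[0.2,1.8,0],0,1],[[0.2,1.8,0],0,1]]' 20
python3 - <<'E'
from h import *
f=grab_frame("wrist"); cv2.imwrite("pics/w11.png",f["image"])
o=get_obs(); print(o["contact_force"].round(2),o["moment"].round(3))
f=grab_frame("top"); im=f["image"]; cv2.imwrite("pics/t11.png",cv2.resize(im[140:260,200:350],None,fx=5,fy=5,interpolation=cv2.INTER_CUBIC))
E
```

```text
clock: 19.38
tcp_pos: [0.5376, 0.033, 0.3545]
orientation: [-1.569, -0.085, 0.088]
contact_force: [1.2, -0.1, 1.8]
grip_width: 0.0225
[ 0.85 -0.29  0.85] [ 0.045 -0.549  0.066]
```

View pics/w11.png

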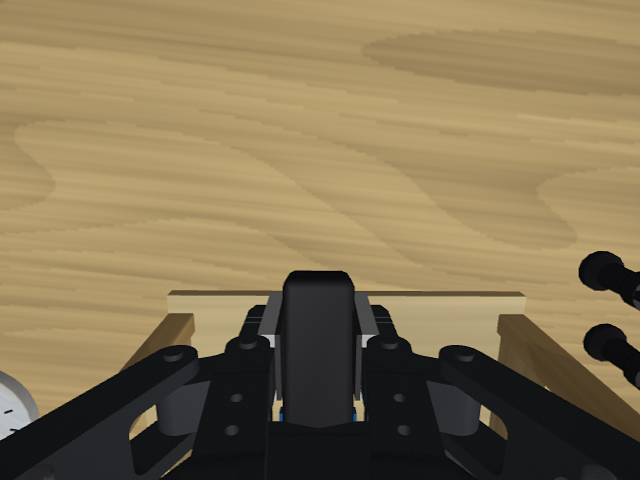

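View pics/t11.png

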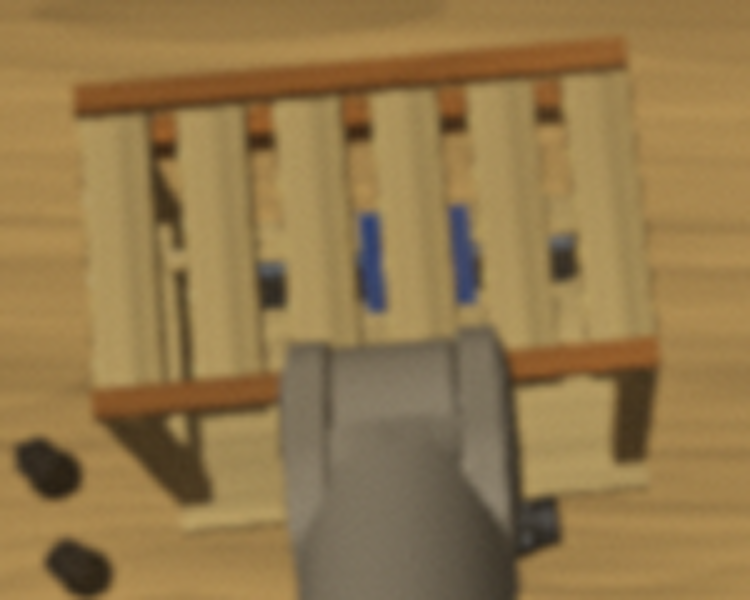

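```bash
python3 -m jog '[[[0.05,0.3,0],0,1],[[0.1,0.7,0],0,1],[[0.15,1.1,0],0,1],[[0.22,1.5,0],0,1],[[0.3,1.9,0],0,1],[[0.38,2.3,0],0,1],[[0.43,2.5,0],0,1],[[0.43,2.5,0],0,1]]' 20
python3 - <<'E'
from h import *
f=grab_frame("wrist"); cv2.imwrite("pics/w12.png",f["image"])
o=get_obs(); print(o["contact_force"].round(2),o["moment"].round(3))
E
```

```text
clock: 20.48
tcp_pos: [0.5421, 0.0336, 0.3299]
orientation: [-1.569, -0.086, 0.087]
contact_force: [0.0, 1.3, 3.7]
grip_width: 0.0223
[0.21 0.19 3.7 ] [ 0.137 -0.82   0.069]
```

View pics/w12.png

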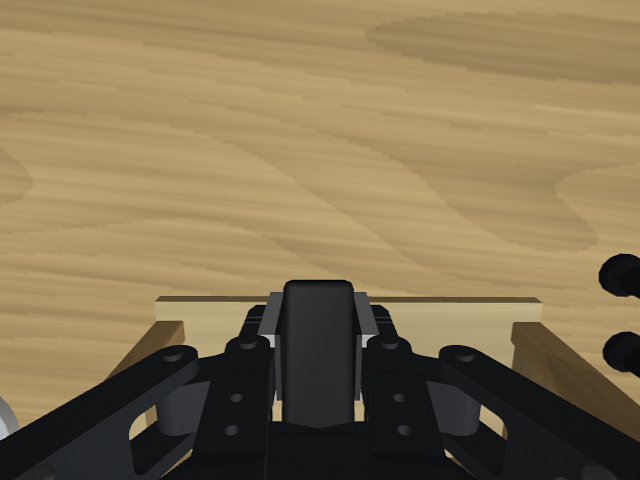

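```bash
python3 -m jog '[[[0.1,0.4,0],0,1],[[0.25,0.8,0],0,1],[[0.4,1.2,0],0,1],[[0.55,1.6,0],0,1],[[0.7,2.0,0],0,1],[[0.85,2.4,0],0,1],[[1.0,2.7,0],0,1],[[1.0,2.7,0],0,1]]' 20
python3 - <<'E'
from h import *
o=get_obs(); print(o["contact_force"].round(2),o["moment"].round(3),tocub(o["tcp_pos"]))
for n in("scene","top"):
    f=grab_frame(n); im=f["image"] 
    im=cv2.resize(im[190:390,240:440],None,fx=3,fy=3,interpolation=cv2.INTER_CUBIC) if n=="scene" else cv2.resize(im[140:260,200:350],None,fx=5,fy=5,interpolation=cv2.INTER_CUBIC)
    cv2.imwrite(f"pics/{n}13.png",im)
E
```

```text
clock: 21.52
tcp_pos: [0.5522, 0.0344, 0.3028]
orientation: [-1.569, -0.086, 0.086]
contact_force: [0.7, -0.2, 4.0]
grip_width: 0.0226
[ 0.74 -0.21  4.03] [ 0.093 -0.79  -0.007] [-0.14471061 -0.02319461  0.30283541]
```

View pics/scene13.png

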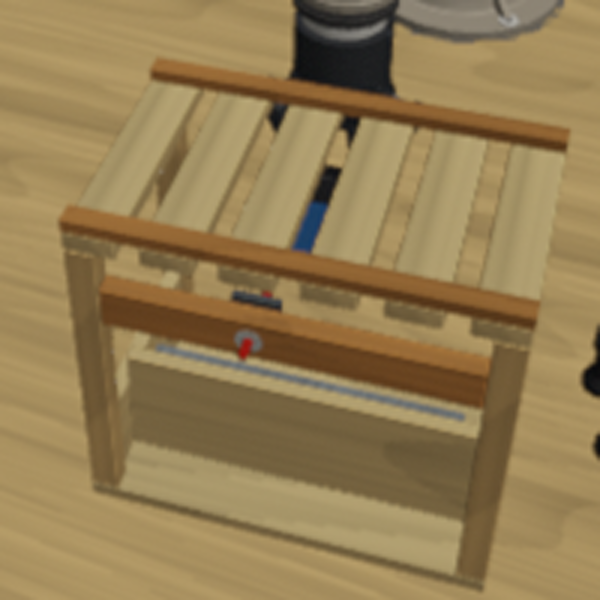

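View pics/top13.png

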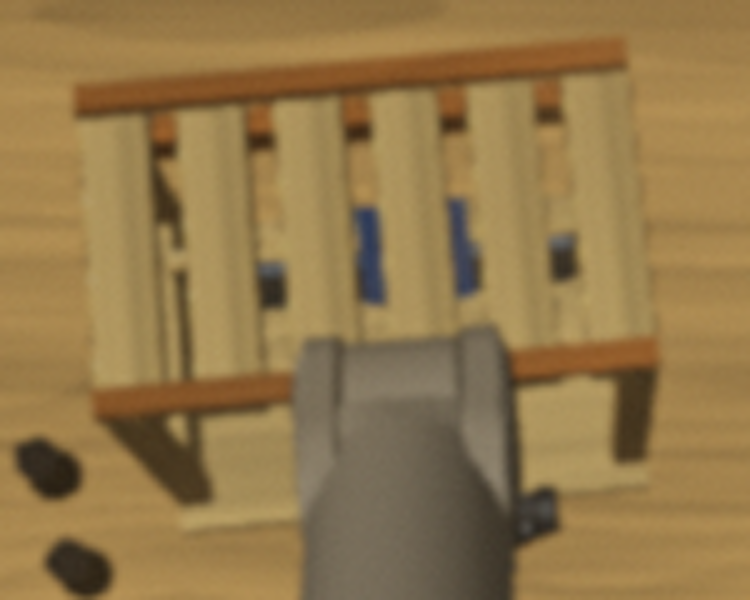

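```bash
python3 -m jog '[[[0.15,0.4,0],0,1],[[0.35,0.8,0],0,1],[[0.55,1.2,0],0,1],[[0.75,1.5,0],0,1],[[0.75,1.5,0],0,1]]' 20
python3 - <<'E'
from h import *
o=get_obs(); print(o["contact_force"].round(2),o["moment"].round(3),tocub(o["tcp_pos"]))
f=grab_frame("wrist"); cv2.imwrite("pics/w14.png",f["image"])
E
```

```text
clock: 22.25
tcp_pos: [0.5596, 0.0358, 0.2877]
orientation: [-1.569, -0.086, 0.087]
contact_force: [0.6, 0.7, 3.3]
grip_width: 0.0223
[0.6  0.7  3.29] [ 0.261 -0.664  0.129] [-0.13722455 -0.0226817   0.28770244]
```

View pics/w14.png

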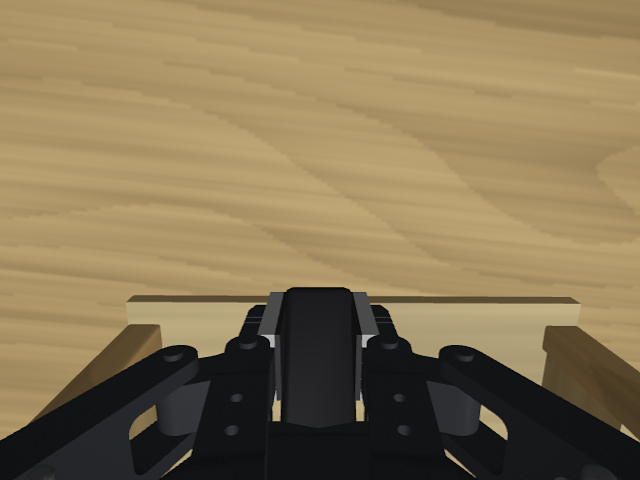

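```bash
python3 -m jog '[[[0,-0.1,0],0,1],[[0,-0.1,0],0,1]]'
python3 -m jog '[[[0,-0.1,0],0,-1],[[0,-0.1,0],0,-1],[[0,-0.1,0],0,-1],[[0,-0.1,0],0,-1],[[0,-0.1,0],0,-1],[[0,-0.1,0],0,-1],[[0,-0.1,0],0,-1],[[0,-0.1,0],0,-1]]'
python3 - <<'E'
from h import *
o=get_obs(); print(o["contact_force"].round(2),o["moment"].round(3),tocub(o["tcp_pos"]))
for n in("scene","top","wrist"):
    f=grab_frame(n); im=f["image"] 
    if n=="scene": im=cv2.resize(im[190:390,240:440],None,fx=3,fy=3,interpolation=cv2.INTER_CUBIC)
    if n=="top": im=cv2.resize(im[140:260,200:350],None,fx=5,fy=5,interpolation=cv2.INTER_CUBIC)
    cv2.imwrite(f"pics/{n}15.png",im)
E
```

```text
clock: 22.55
tcp_pos: [0.5592, 0.0356, 0.2889]
orientation: [-1.569, -0.086, 0.088]
contact_force: [0.2, 2.0, 0.8]
grip_width: 0.0221
clock: 23.55
tcp_pos: [0.5596, 0.0356, 0.2901]
orientation: [-1.569, -0.087, 0.086]
contact_force: [-0.7, -0.2, 0.3]
grip_width: 0.0857
[-0.71 -0.15  0.34] [-0.009  0.01  -0.02 ] [-0.13729507 -0.02286499  0.29010509]
```

View pics/scene15.png

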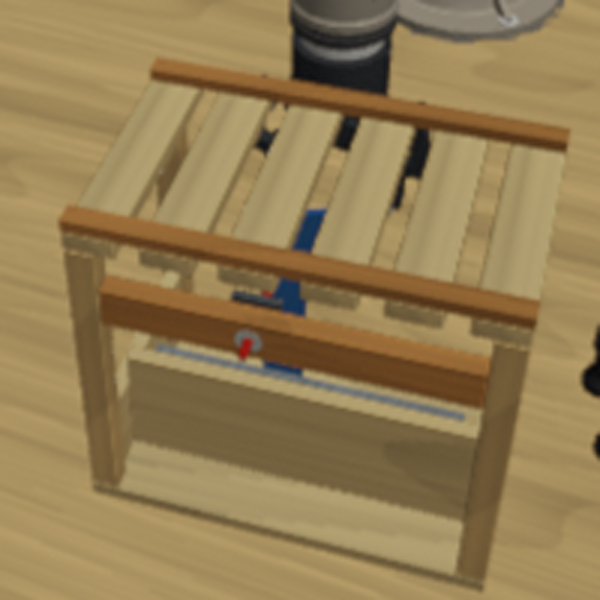

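View pics/wrist15.png

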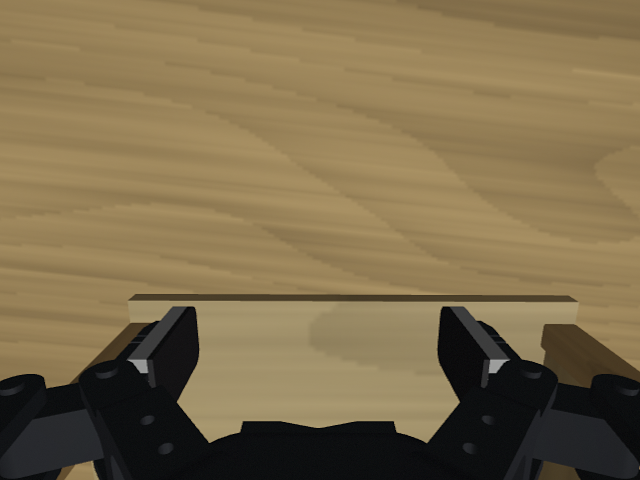

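View pics/top15.png

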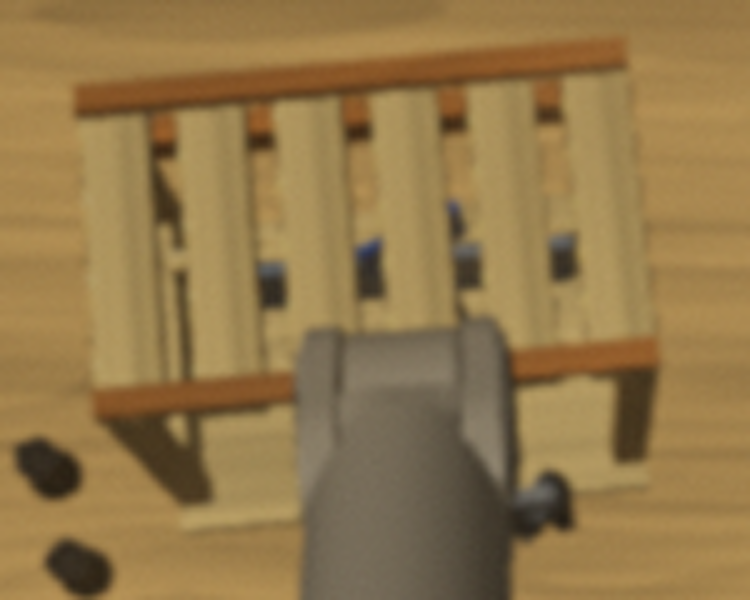

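```bash
python3 -m jog '[[[-1,0,0],0,-1],[[-3,0,0],0,-1],[[-5,0,0],0,-1],[[-7,0,0],0,-1],[[-8,-3,0],0,-1],[[-8,-8,0],0,-1],[[-8,-13,0],0,-1],[[-8,-16,0],0,-1],[[-8,-16,0],0,-1],[[-8,-16,0],0,-1]]'
python3 -m jog '[[[0,0,-6],0,-1],[[0,0,-12],0,-1],[[0,0,-18],0,-1],[[0,0,-24],0,-1],[[0,0,-24],0,-1],[[0,0,-24],0,-1]]'
python3 - <<'E'
from h import *
o=get_obs(); print(o["contact_force"].round(2),o["tcp_pos"],o["clock"])
for n in("scene","top"):
    f=grab_frame(n); im=f["image"] 
    cv2.imwrite(f"pics/{n}16f.png",im)
    if n=="scene": im=cv2.resize(im[190:390,240:440],None,fx=3,fy=3,interpolation=cv2.INTER_CUBIC)
    if n=="top": im=cv2.resize(im[140:260,200:350],None,fx=5,fy=5,interpolation=cv2.INTER_CUBIC)
    cv2.imwrite(f"pics/{n}16.png",im)
E
```

```text
clock: 24.95
tcp_pos: [0.4793, 0.0266, 0.4492]
orientation: [-1.569, -0.085, 0.088]
contact_force: [-0.3, -0.0, -0.3]
grip_width: 0.0855
clock: 25.7
tcp_pos: [0.5061, -0.2112, 0.4485]
orientation: [-1.568, -0.084, 0.089]
contact_force: [0.3, 0.3, -0.6]
grip_width: 0.0855
[ 0.31  0.27 -0.62] [ 0.50614107 -0.21121678  0.44851435] 25.7
```

View pics/scene16.png

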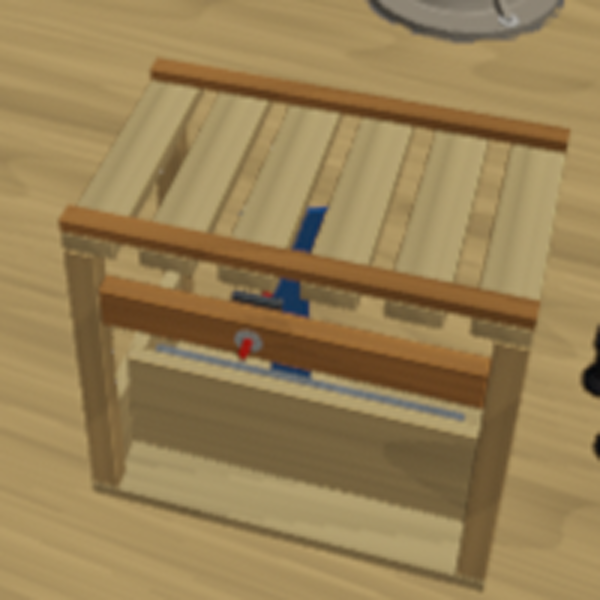

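View pics/top16.png

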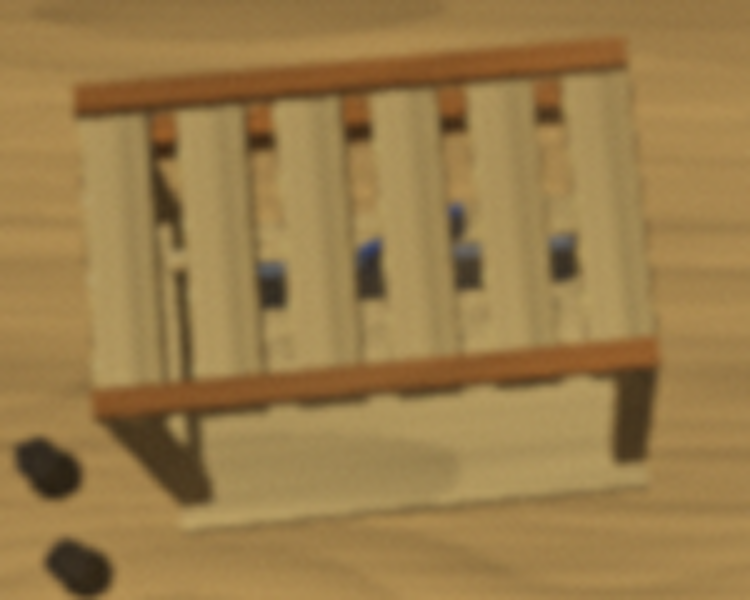

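View pics/top16f.png

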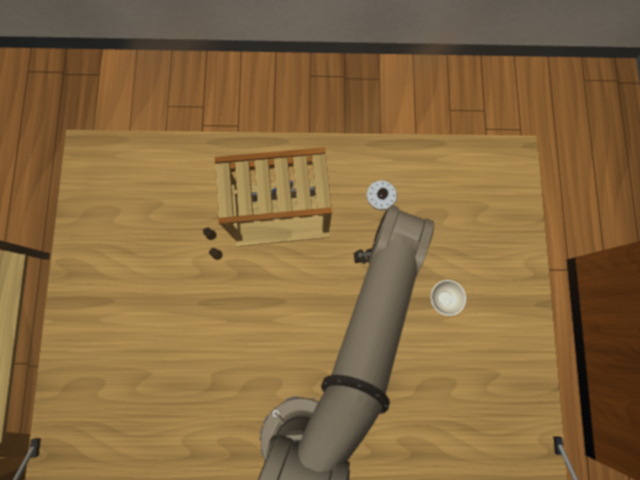

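```bash
python3 - <<'E'
from h import *
import time
def m():
    f=grab_frame("scene")["image"]; hsv=cv2.cvtColor(f,cv2.COLOR_BGR2HSV); k=cv2.inRange(hsv,(100,120,30),(130,255,255)); k[:255]=0;k[340:]=0;k[:,:300]=0;k[:,380:]=0
    M=cv2.moments(k,True); return round(M['m10']/M['m00'],2),round(M['m01']/M['m00'],2),M['m00']
prev=None
for i in range(24): print(get_obs()["clock"],m())
E
```

```text
25.8 (339.13, 280.28, 142.0)
25.85 (338.99, 280.2, 142.0)
25.9 (338.69, 280.15, 132.0)
25.95 (338.5, 280.6, 134.0)
26.0 (338.52, 280.31, 130.0)
26.05 (338.4, 280.74, 131.0)
26.1 (338.59, 280.63, 132.0)
26.15 (339.05, 280.04, 142.0)
26.2 (339.1, 280.39, 145.0)
26.25 (339.22, 280.7, 148.0)
26.3 (339.37, 280.65, 150.0)
26.35 (339.44, 280.65, 150.0)
26.4 (339.39, 280.51, 150.0)
26.45 (339.3, 280.7, 148.0)
26.5 (339.2, 280.89, 148.0)
26.55 (339.1, 280.35, 144.0)
26.6 (339.01, 280.0, 142.0)
26.65 (338.89, 279.97, 137.0)
26.7 (338.71, 280.42, 133.0)
26.75 (338.69, 280.15, 132.0)
26.8 (338.68, 280.45, 134.0)
26.85 (338.88, 280.01, 136.0)
26.9 (338.99, 280.2, 142.0)
26.95 (339.06, 280.58, 145.0)
```

```bash
python3 -m jog '[[[0,-4,0],0,-1],[[2,-8.3,2],0.1,-1],[[5,-8.3,6],0.2,-1],[[8,-8.3,10],0.3,-1],[[11,-8.3,14],0.4,-1],[[14,-8.3,18],0.5,-1],[[17,-8.3,22],0.55,-1],[[20,-8.3,26],0.55,-1],[[23,-8.3,30],0.55,-1],[[24.6,-8.3,31.9],0.55,-1]]'
python3 -m jog '[[[0,0,0],0,-1],[[0,0,0],0,-1],[[0,0,0],0,-1],[[0,0,0],0,-1]]'
python3 - <<'E'
from h import *
f=grab_frame("wrist"); print(tocub(f["origin"])); u,v=map(int,proj(f,fromcub([0,-.024,.2295])));print(u,v)
cv2.imwrite("pics/w17c.png",cv2.resize(f["image"][v-80:v+120,u-90:u+150],None,fx=3.2,fy=3,interpolation=cv2.INTER_CUBIC))
E
```

```text
clock: 28.25
tcp_pos: [0.7166, 0.1362, 0.532]
orientation: [-1.543, 0.343, -0.341]
contact_force: [-0.6, -0.8, 0.3]
grip_width: 0.0852
clock: 28.75
tcp_pos: [0.7156, 0.1311, 0.5336]
orientation: [-1.543, 0.346, -0.346]
contact_force: [-0.1, -0.5, -1.2]
grip_width: 0.0857
[-0.02808979  0.09012945  0.50199363]
201 258
```

View pics/w17c.png

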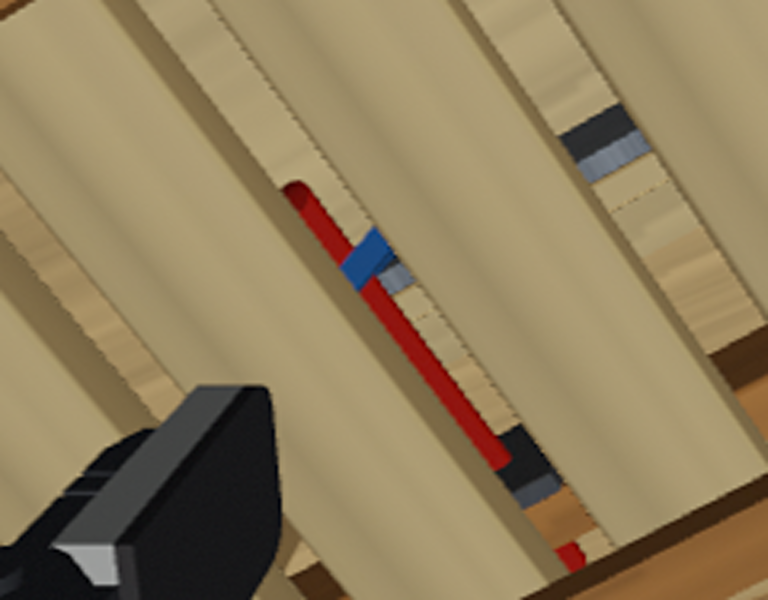

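```bash
for i in 1 2 3 4 5 6; do python3 -m jog '[[[0,0,0],0,-1],[[0,0,0],0,-1],[[0,0,0],0,-1],[[0,0,0],0,-1],[[0,0,0],0,-1],[[0,0,0],0,-1],[[0,0,0],0,-1],[[0,0,0],0,-1],[[0,0,0],0,-1],[[0,0,0],0,-1]]' >/dev/null; done
python3 - <<'E'
from h import *
fs=[]
for i in range(16):
    f=grab_frame("wrist"); fs.append(f["image"]); 
    hsv=cv2.cvtColor(f["image"],cv2.COLOR_BGR2HSV); k=cv2.inRange(hsv,(100,150,60),(125,255,255)); M=cv2.moments(k,True); print(round(M['m10']/max(1,M['m00']),2),round(M['m01']/max(1,M['m00']),2),M['m00'])
i,j=int(M['m10']/M['m00']),int(M['m01']/M['m00'])
print((onplane(f,i,j,2,.2475)*1000).round(1),get_obs()["clock"])
E
```

```text
223.75 264.8 166.0
223.75 264.8 166.0
223.75 264.8 166.0
223.75 264.8 166.0
223.75 264.8 166.0
223.75 264.8 166.0
223.75 264.8 166.0
223.75 264.8 166.0
223.75 264.8 166.0
223.75 264.8 166.0
223.75 264.8 166.0
223.75 264.8 166.0
223.75 264.8 166.0
223.75 264.8 166.0
223.75 264.8 166.0
223.75 264.8 166.0
[  9.2  -5.  247.5] 37.1
```

```bash
python3 - <<'E'
from h import *
f=grab_frame("scene")["image"]; hsv=cv2.cvtColor(f,cv2.COLOR_BGR2HSV); k=cv2.inRange(hsv,(100,120,30),(130,255,255)); k[:255]=0;k[340:]=0;k[:,:300]=0;k[:,380:]=0
M=cv2.moments(k,True); print(M['m10']/M['m00'],M['m01']/M['m00'],M['m00'])
cv2.imwrite("pics/s18.png",f)
t=grab_frame("top")["image"]; cv2.imwrite("pics/t18.png",t)
E
```

```text
339.0208333333333 280.5138888888889 144.0
```

View pics/s18.png

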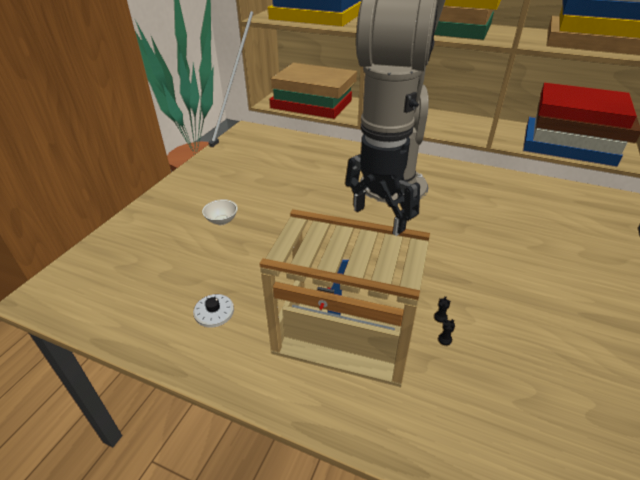

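```bash
python3 -c "
from bench import *
print(hand_in(), get_obs()['clock'])"
```

```text
the job is handed in; nothing more can be done
the job is handed in; nothing more can be done
```

The paddle is hanging head up on the red hook. I handed the job in at about 37 s on the robot's clock, within the 72 s limit.

**What I did**
- I found the hook with the wrist camera through the roof slats, then gripped the paddle by its handle and slid it in level, with its head under the roof.
- I lowered the eye over the upright and pulled back gently. It met the hook about 4 mm nearer the mouth than the camera had put it, at about 5 N.
- I let the handle down to roughly 37° with a light 20 N grip, so the paddle turned on the hook, then released it and backed the arm away.

**What the last checks showed**
- **Still:** 16 wrist frames taken over the last second before hand-in were identical.
- **On the hook alone:** the blade sits across the shank behind the upright. It came to rest at the middle of its last small swing, which suggests it hangs free of the felt pad. I could not see the handle end directly to confirm that.
- **Gentle:** the highest force I read on the hook side was about 7 N, with a brief 7 N while gripping the handle on the table.
- **Bystanders:** the dial, bowl and rooks look unmoved in the scene view.

**What was off**
- The paddle hangs turned slightly sideways on the shank rather than square to it.
- The top and scene cameras together read heights about 5 mm low, so I set heights from the arm's own position.

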